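Pick up the laundry tablet with the tongs

TASK

On the laundry counter, lift the upturned dosing cup off the detergent tablet it covers and stand it, still mouth down, on the cork mat. Then take the tongs, close their tips on the tablet and lift it, and finish still holding it up in the tongs, at least 12 cm above the counter. The tablet irritates skin, so never touch it with the gripper itself, and leave the jug, bottle, peg basket and brush where they are.

Things in the scene. Friction and masses are not known exactly. Their poses are not given: they have to be found in the camera images.
- soap_board: fixed square board of light wood, 110 x 110 x 8 mm, lying on the counter; origin at the centre of its underside (its top is 8 mm above the counter). The tablet stands about its middle, under the cup.
- mat: fixed square cork mat, 130 x 130 x 5 mm, lying on the counter; origin at the centre of its underside (its top is 5 mm above the counter). The cup goes here. It lies on the left or on the right, the tongs on the other side.
- cup: loose white plastic dosing cup turned mouth down, a plain cylinder 60 mm in outer diameter and 62 mm high, wall 3 mm, closed top 4 mm thick, about 45 g; origin at the centre of its mouth (the lower rim), z up towards its closed top. At the start it stands on the board over the tablet, within 5 mm of being centred on the board's middle; any squeeze from 5 to 30 N on its sides is safe.
- tablet: loose white pressed detergent tablet, an upright round puck 36 mm in diameter and 26 mm high, about 42 g; origin at the centre of its underside, z up. Stands on the board, hidden under the cup at first, within 5 mm of the board's middle.
- tablet_center (a point): the middle of the tablet, 13 mm above its underside
- tongs: loose steel spring tongs with black tips, 215 mm long, 115 g, lying on their side: two arms (strips 24 mm tall, 3 mm thick) spread horizontally and spring open, moving alike. Origin at the underside, midway between the arms, at their straight grip flats (x -40 to 40 mm) and near the centre of mass; x points to the tips, z up. Round pivot (18 mm across) at x = -90 mm. Grip here, across y.
- tongs_grip (a point): grip point of the tongs: 12 mm above their origin, midway between the grip flats. Open, the arms measure 64 mm over the outside here. Each mm less here closes the tips 2 mm: at 60 mm (7 N) the tongs are carried still open, at 50 mm they just hold the tablet. The spring takes 6 N here to start closing, 9 N at the tablet; half of any further squeeze reaches the tips. 30 N holds firmly.
- tongs_tips (a point): point midway between the flat tip plates (each 40 mm long, 24 mm tall) at half their height: x = 90 mm, z = 12 mm in the tongs' frame. Between the plates there are 65 mm when open, 57 mm when the grip is squeezed to 60 mm.
- jug: white detergent jug, 85 x 140 mm and 242 mm tall, origin at the centre of its underside; bystander, to be left alone
- softener: blue softener bottle, 68 mm in diameter, 200 mm tall, origin at the centre of its underside; bystander
- peg_basket: low open white basket with clothes pegs, 100 x 180 x 60 mm, origin at the centre of its underside; bystander
- brush: cleaning brush lying on the counter beyond the board, about 200 mm long; bystander
Mind the look-alikes: they are no part of the job. Several things have the shape of the cup; the one meant has the colours described above. Several things have the shape of the tongs; the one meant has the colours described above.

How it is judged:
On the way, in this order (a step that is already met when the one before it is completed fails the run):
1. the cup stands mouth down on the cork mat, let go (horizontal distance between cup and mat below 0.045 m and height (world z) of cup below 0.012 m and angle between cup's own z axis and vertical below 0.1 rad and contact force between cup and mat above 0.05 N and contact force between the fingers and cup below 0.05 N and linear speed of cup below 0.02 m/s), for 0.3 s.
2. the tablet is clamped between the tips of the held tongs and off the board (distance between tablet_center and tongs_tips below 0.025 m and contact force between tongs and tablet above 1 N and contact force between the fingers and tongs above 1 N and contact force between tablet and soap_board below 0.05 N and height (world z) of tablet_center above 0.06 m), for 0.2 s.
At the end, for the whole second after the job is handed in: Gripper still squeezes the tongs and they the tablet (each over 1 N), tablet centre within 25 mm of the tip point, over 10 cm above the counter, still, touching only the tongs; cup at rest mouth down on the mat, within 45 mm of its centre, let go (all of step 1 and distance between tablet_center and tongs_tips below 0.025 m and contact force between tongs and tablet above 1 N and contact force between the fingers and tongs above 1 N and contact force between tablet and soap_board below 0.05 N and height (world z) of tablet_center above 0.1 m and contact force between each of the fingers, the arm, cup, jug, softener, peg_basket, brush and tablet below 0.05 N and linear speed of tablet below 0.03 m/s); the arm keeps its last pose, push and grip.
It fails at once if the gripper or arm touches the tablet (contact force between any of the fingers, the arm and tablet above 0.5 N).
It fails at once if the jug is moved by more than 3 cm (distance of jug from where it was at the start of the episode above 0.03 m).
It fails at once if the softener bottle is moved by more than 3 cm (distance of softener from where it was at the start of the episode above 0.03 m).
It fails at once if the peg basket is moved by more than 3 cm (distance of peg_basket from where it was at the start of the episode above 0.03 m).
It fails at once if the brush is moved by more than 3 cm (distance of brush from where it was at the start of the episode above 0.03 m).
It also fails if it takes over 64 s, if anything falls off the work surface, if the arm or the gripper's body presses on something with over 40 N, if the wrist force passes 120 N, or if a joint passes its speed limit or range.

ROBOT

A 6-joint arm with a two-finger parallel gripper is mounted at the origin on the work surface. World frame = base frame: x ahead of the robot, y to its left, z up, the work surface at z = 0. Lengths are in m, angles in rad, forces in N, time in s.
With the tool pointing down it reaches from about 0.3 to 0.775 m from the base axis. Payload 14.6 kg.
Tool frame: the origin (TCP) lies at the very end of the fingers, on their centre line; the grasp point (between the pads) lies 19 mm behind it; z points along the fingers, y is the line along which they close (so a half turn about z gives the same grasp; the last joint's range is limited). The gripper opens to 94 mm and grips with 3 to 60 N. Pads are 16 mm wide; open, the fingers measure 119 mm over their backs; the gripper's body (75 mm by 177 mm) begins 78 mm behind the grasp point.
Start: joints at [-1.396, 0.3, 1.521, -0, 1.321, -0.067], TCP at [0.132, -0.534, 0.205] pointing down, gripper open.
Joint ranges: [-3.03, 3.03], [-0.79, 2.21], [0.23, 2.52], [-1.04, 4.18], [0, 3.07], [-2.55, 2.55]. Speed limits (rad/s): [2.22, 2.22, 2.57, 3.14, 3.14, 3.14].

INTERFACE

Orientations are given as [roll, pitch, yaw] about the fixed x, y, z axes, in that order (R = Rz(yaw) Ry(pitch) Rx(roll)).
In Python, from station import ctrl gives the robot as it stands.
- The arm moves only by the shell command python3 -m pendant 'ROWS' [OPENING] [FORCE]. ROWS is JSON, a list of rows, each a list of 2 entries, a list of its own where there are three numbers: the shift along the world's x, y, z in cm, then the turn about the world's z in rad. A call has 1 to 20 rows; each row shifts and turns the commanded pose from where the row before left it; what a row does not reach is not made up. A row lasts 1/12 s, in which the tool goes at most 41.7 mm and 7.16 degrees, less where a joint would pass 70% of its speed; a pose out of reach is approached as far as the arm can. A call is refused whole if a number of a shift passes 4.17 or a number of a turn 0.125, either way. A call with a gripper value outside its range is refused whole. OPENING is the opening, from 0 (shut) to 1 (fully open), set as the call begins (- or left out, the last holds). The fingers move at their own pace and stop on an object; FORCE is the grip in N (left out, the last holds). Time passes only in rows, so rows that do not move let the fingers close. It gives the time, the measured TCP pose, the force, the opening and the grip force at its end, in the units of the state.
- ctrl.get_obs(): the state, without advancing time (a new reading comes with each control period).
- ctrl.camera(name): name is "side" or "top"; returns a dict with "color" (400x640x3 uint8, red, green, blue), "intrinsics" (3x3 intrinsics, pixels), "camera_from_world" (4x4, takes a point from world to camera coordinates). Camera axes: x right, y down, z forward; pixel columns grow to the right and rows downward; lengths in m; the calibration is good to about 2 mm. A picture is of the moment at which its call begins. There is no depth.
- ctrl.hand_in(): hands the job in; it is judged then, once.
The state is a dict: "time_s": time; "qpos": joint angles; "joint_vel": joint speeds; "tau": joint torques, N m; "ee_pos": TCP position; "eef_rot": TCP orientation; "force": force on the tool from outside, world axes, zero at the start; "moment": the same for the moment, N m; "grip_width": finger opening in m; "grip_force": force on a finger pad.
Only numpy, scipy, OpenCV 4.12 (cv2) and the standard library are available. Lean on these libraries where they do the work, as an engineer would, in place of code of your own. Each camera call takes 0.05 s, during which the arm holds its last target. There are 200 camera calls.

## Working session

There is one attempt and no reset: what is moved stays moved. The work goes in short steps, Python scripts to look and compute and a shell command to move; the robot and the scene stay as the last step left them, time stands still between calls to the robot, and variables do not carry over. Pictures are saved under pics/ and viewed, at most 10 in all, crops included, and the job is handed in when it is done.

```bash
ls; mkdir -p pics; python3 - <<'E'
from station import ctrl
import cv2,numpy as np
for n in("top","side"):
    c=ctrl.camera(n);cv2.imwrite(f"pics/{n}0.png",c["color"][:,:,::-1])
    T=c["camera_from_world"];print(n,c["intrinsics"].round(1).tolist(),(-T[:3,:3].T@T[:3,3]).round(3),T[:3,:3].round(2).tolist())
o=ctrl.get_obs();print(o["ee_pos"],o["eef_rot"],o["grip_width"])
E
```

```text
pics
top [[483.6, 0.0, 318.7], [0.0, 483.6, 199.7], [0.0, 0.0, 1.0]] [ 0.307 -0.004  1.76 ] [[-0.01, -1.0, -0.0], [-0.99, 0.01, -0.13], [0.13, 0.0, -0.99]]
side [[512.3, 0.0, 318.5], [0.0, 512.3, 206.2], [0.0, 0.0, 1.0]] [0.147 1.378 1.266] [[-0.97, -0.26, -0.01], [-0.16, 0.62, -0.77], [0.21, -0.74, -0.64]]
[ 0.13164654 -0.53376819  0.20497311] [-3.14057364e+00 -6.35031656e-05  2.41791985e-01] 0.09367950599357003
```

View pics/top0.png

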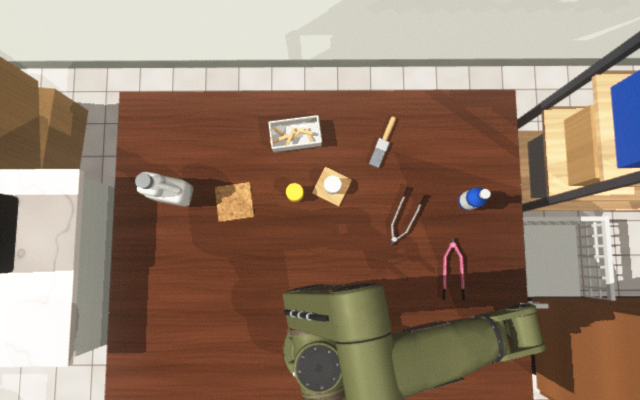

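View pics/side0.png

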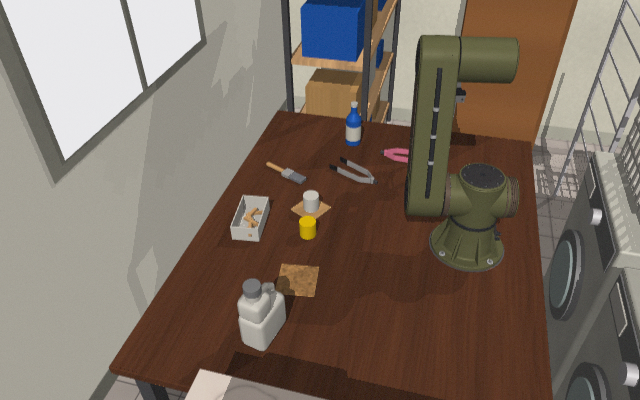

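The top view shows the cork mat at (235,202), white cup on the board at (332,185), and yellow decoy cup at (295,192). The steel tongs have their pivot at (394,240) and tips at about (404,193) and (421,206). The pink tongs at (453,270) are a decoy. The jug is left of the mat, the basket and brush are beyond the board, and the softener is at (474,199).

```bash
cat > h.py <<'E'
from station import ctrl
import cv2,numpy as np
def cam(n):
    c=ctrl.camera(n);return c["color"],c["intrinsics"],c["camera_from_world"]
def ray(K,T,uv,z):
    R=T[:3,:3];o=-R.T@T[:3,3];d=R.T@np.linalg.inv(K)@[uv[0],uv[1],1];return (o+d*(z-o[2])/d[2])[:2]
def blobs(m,off,amin=8):
    n,l,s,c=cv2.connectedComponentsWithStats(m.astype(np.uint8))
    return [(s[i,4],c[i]+off,l==i) for i in range(1,n) if s[i,4]>=amin]
E
python3 - <<'E'
from h import *
im,K,T=cam("top")
hsv=cv2.cvtColor(im,cv2.COLOR_RGB2HSV).astype(int);S,V=hsv[...,1],hsv[...,2]
def reg(m,x0,x1,y0,y1):
    return blobs(m[y0:y1,x0:x1],np.array([x0,y0]))
a,c,_=max(reg((S<40)&(V>150),315,350,165,210),key=lambda t:t[0]);print("cup top",a,c,ray(K,T,c,.070))
crop=(S[160:215,308:358]<150)&(V[160:215,308:358]>130)
pts=np.argwhere(crop)[:,::-1]+[308,160]
r=cv2.minAreaRect(pts.astype(np.float32));print("board",r,[ray(K,T,p,.008).round(3) for p in cv2.boxPoints(r)],ray(K,T,r[0],.008))
m=(V[175:228,208:262]>110)
b=max(blobs(m,np.array([208,175])),key=lambda t:t[0]);p=np.argwhere(b[2])[:,::-1]+[208,175]
r=cv2.minAreaRect(p.astype(np.float32));print("mat",r,ray(K,T,r[0],.005),[ray(K,T,p,.005).round(3) for p in cv2.boxPoints(r)])
for a,c,l in reg((S<70)&(V>90),383,430,180,250):
    p=np.argwhere(l)[:,::-1]+[383,180]; print("gray",a,c,p.min(0),p.max(0))
x0,x1,y0,y1=380,435,178,250
cv2.imwrite("pics/crop1.png",cv2.resize(im[y0:y1,x0:x1,::-1],None,fx=8,fy=8,interpolation=cv2.INTER_NEAREST))
for a,c,_ in reg((V<45),385,430,180,215):print("dark",a,c,ray(K,T,c,.024))
E
```

```text
cup top 246 [331.95934959 184.19918699] [ 0.57832306 -0.05104264]
board ((324.9000244140625, 182.7000274658203), (46.0629997253418, 30.857738494873047), 26.56505012512207) [array([0.582, 0.074]), array([0.684, 0.023]), array([ 0.606, -0.128]), array([ 0.505, -0.076])] [ 0.5940181  -0.02691664]
mat ((238.6798858642578, 197.77716064453125), (45.186893463134766, 46.75654602050781), 87.27368927001953) [0.54049736 0.28910727] [array([0.621, 0.38 ]), array([0.628, 0.208]), array([0.461, 0.199]), array([0.454, 0.369])]
gray 251 [401.81673307 221.6812749 ] [391 196] [420 243]
```

View pics/crop1.png

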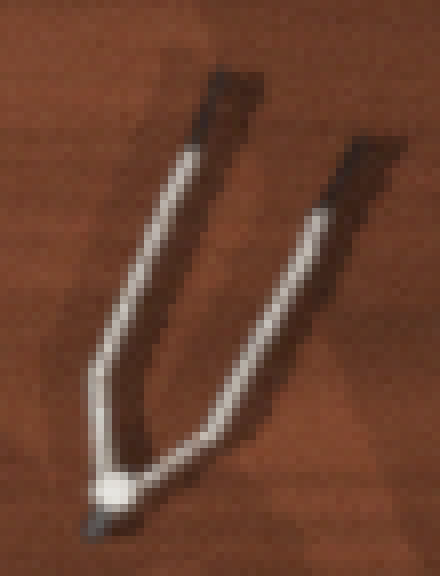

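The crop (8x, offset 380,178) shows the pivot at full-picture pixel (394.4,239.3), and the black plates starting at (404.3,196.7) left and (420.0,204.2) right.

```bash
python3 - <<'E'
from h import *
im,K,T=cam("top")
f=lambda u,v,z:ray(K,T,(u,v),z)
P=f(394.4,239.3,.024);A=f(404.3,196.7,.024);B=f(420,204.2,.024);C=f(391.9,223.6,.024);D=f(406.3,232.6,.024)
M=(A+B)/2;d=M-P;th=np.arctan2(d[1],d[0]);u=d/np.linalg.norm(d)
print("pivot",P,"len to black",np.linalg.norm(d),"spread black",np.linalg.norm(A-B),"flat start spread",np.linalg.norm(C-D),((C+D)/2-P)@u,"yaw",th,"origin",P+.09*u,"angle M2",np.arctan2(*((C+D)/2-P)[::-1]))
cs=[f(*c,.005) for c in((216,188),(250,183),(254,217),(219,221))];print("mat",np.mean(cs,0),[np.linalg.norm(cs[i]-cs[i-1]).round(3) for i in range(4)])
bs=[f(*c,.008) for c in((325,168),(351,179),(340,206),(313,193))];print("board",np.mean(bs,0),[np.linalg.norm(bs[i]-bs[i-1]).round(3) for i in range(4)],np.array(bs).round(3).tolist())
print("yellow",f(295,191,.06),"jug right edge",f(192,195,.1))
# cup top in side view
im,K,T=cam("side")
h=cv2.cvtColor(im,cv2.COLOR_RGB2HSV).astype(int);m=((h[...,1]<60)&(h[...,2]>110))[180:220,290:335]
for a,c,l in blobs(m,np.array([290,180]),30):
  p=np.argwhere(l)[:,::-1]+[290,180];print(a,c,p.min(0),p.max(0))
w=T@np.array([.578,-.051,.070,1]);q=K@w[:3];print("cup top predicted side px",q[:2]/q[2])
E
```

```text
pivot [ 0.38464455 -0.27404216] len to black 0.15540526641272262 spread black 0.062428041173051584 flat start spread 0.06041426593026522 0.04383538641968831 yaw -0.45134808110591457 origin [ 0.46563194 -0.31329827] angle M2 -0.4199097449661729
mat [0.5243617  0.30322586] [np.float64(0.122), np.float64(0.126), np.float64(0.127), np.float64(0.128)]
board [ 0.5799549  -0.05374485] [np.float64(0.103), np.float64(0.104), np.float64(0.108), np.float64(0.11)] [[0.649, -0.028], [0.607, -0.123], [0.508, -0.081], [0.556, 0.017]]
yellow [0.55626011 0.08019309] jug right edge [0.5385038  0.43517944]
323 [310.50773994 200.71517028] [303 190] [318 212]
cup top predicted side px [310.99250413 194.8500651 ]
```

```bash
python3 -m pendant '[[[2.5,2.7,0],0],[[2.5,2.7,0],0],[[2.5,2.7,0],0],[[2.5,2.7,0],0],[[2.5,2.7,0],0],[[2.5,2.7,0],0],[[2.5,2.7,0],0],[[2.5,2.7,0],0],[[2.5,2.7,0],0],[[2.5,2.7,0],0],[[2.5,2.7,0],0],[[2.5,2.7,0],0],[[2.5,2.7,0],0],[[2.5,2.7,0],0],[[2.5,2.7,0],0],[[2.5,2.7,0],0],[[2.5,2.7,0],0],[[2.3,2.3,0],0],[[0,0,0],0],[[0,0,0],0]]' 1
```

```text
time_s: 1.92
ee_pos: [0.58, -0.0509, 0.2047]
eef_rot: [-3.141, 0.001, 0.244]
force: [-0.6, 0.3, -0.3]
grip_width: 0.0943
grip_force: 0.0
```

```bash
python3 -m pendant '[[[0,0,-3],0],[[0,0,-3],0],[[0,0,-3],0],[[0,0,-2],0],[[0,0,-2],0],[[0,0,-2],0],[[0,0,-1.2],0],[[0,0,-1],0],[[0,0,0],0],[[0,0,0],0]]' 1 && python3 -m pendant '[[[0,0,0],0],[[0,0,0],0],[[0,0,0],0],[[0,0,0],0],[[0,0,0],0],[[0,0,0],0],[[0,0,0],0],[[0,0,0],0],[[0,0,0],0],[[0,0,0],0],[[0,0,0],0],[[0,0,0],0]]' 0.5 15
```

```text
time_s: 2.75
ee_pos: [0.5798, -0.0524, 0.0339]
eef_rot: [3.141, -0.0, 0.241]
force: [0.0, 1.0, 0.4]
grip_width: 0.094
grip_force: 0.0
time_s: 3.75
ee_pos: [0.5798, -0.052, 0.0337]
eef_rot: [3.141, -0.0, 0.242]
force: [-1.7, 0.5, 6.7]
grip_width: 0.0606
grip_force: 15.0
```

```bash
python3 -m pendant '[[[0,0,0.5],0],[[0,0,1],0],[[0,0,1.5],0],[[0,0,2],0],[[0,0,2],0],[[0,0,2],0],[[0,0,2],0],[[0,0,2],0],[[0,0,1],0],[[0,0,0],0]]' && python3 -m pendant '[[[-0.2,1,0],0],[[-0.3,2,0],0],[[-0.5,3,0],0],[[-0.5,3,0],0],[[-0.5,3,0],0],[[-0.5,3,0],0],[[-0.5,3,0],0],[[-0.5,3,0],0],[[-0.5,3,0],0],[[-0.5,3,0],0],[[-0.5,3,0],0],[[-0.5,3,0],0],[[-0.3,2.5,0],0],[[-0.2,2,0],0],[[0,0.5,0],0],[[0,0,0],0],[[0,0,0],0]]'
python3 - <<'E'
from h import *
a=cam("top")[0];b=cam("side")[0]
cv2.imwrite("pics/c2.png",np.hstack([cv2.resize(a[130:260,180:380],(400,260)),cv2.resize(b[160:290,200:400],(400,260))])[...,::-1])
im,K,T=cam("top");print("side")
E
```

```text
time_s: 4.58
ee_pos: [0.5805, -0.0521, 0.1761]
eef_rot: [3.14, -0.004, 0.242]
force: [-0.7, -0.2, -0.5]
grip_width: 0.0608
grip_force: 15.0
time_s: 6.0
ee_pos: [0.5193, 0.3275, 0.1724]
eef_rot: [3.141, 0.002, 0.242]
force: [0.3, 0.2, -0.5]
grip_width: 0.0607
grip_force: 15.0
side
```

View pics/c2.png

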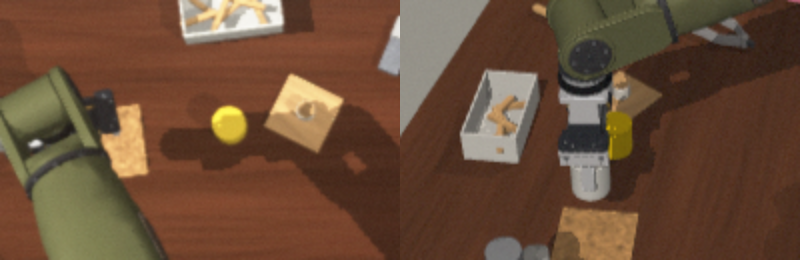

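The cup is held above the mat, at about (590,180) in the right half, and the board is uncovered. I'll shift 2.5 cm in -y and set it down.

```bash
python3 -m pendant '[[[0.3,-1.2,0],0],[[0.2,-1.3,0],0],[[0,0,-1],0],[[0,0,-2],0],[[0,0,-3],0],[[0,0,-3],0],[[0,0,-2],0],[[0,0,-1.5],0],[[0,0,-0.6],0],[[0,0,-0.3],0],[[0,0,-0.3],0],[[0,0,-0.2],0],[[0,0,-0.1],0],[[0,0,0],0],[[0,0,0],0]]'
```

```text
time_s: 7.4
ee_pos: [0.5249, 0.3031, 0.034]
eef_rot: [-3.141, -0.001, 0.242]
force: [0.3, -0.2, 0.2]
grip_width: 0.0608
grip_force: 15.0
```

```bash
python3 -m pendant '[[[0,0,-0.15],0],[[0,0,-0.15],0],[[0,0,0],0],[[0,0,0],0],[[0,0,0],0]]'; python3 -m pendant '[[[0,0,0],0],[[0,0,0],0],[[0,0,0],0],[[0,0,0],0],[[0,0,0],0],[[0,0,0],0],[[0,0,0],0],[[0,0,0],0]]' 1;  python3 -m pendant '[[[0,0,0.5],0],[[0,0,1],0],[[0,0,2],0],[[0,0,3],0],[[0,0,3],0],[[0,0,3],0],[[0,0,3],0],[[0,0,2],0],[[0,0,0],0]]'
```

```text
time_s: 7.82
ee_pos: [0.5249, 0.3031, 0.0307]
eef_rot: [-3.141, -0.001, 0.242]
force: [-0.3, 0.0, 2.7]
grip_width: 0.0606
grip_force: 15.0
time_s: 8.48
ee_pos: [0.5247, 0.303, 0.0304]
eef_rot: [-3.142, -0.0, 0.242]
force: [-0.2, 0.7, -0.9]
grip_width: 0.0941
grip_force: 0.0
time_s: 9.23
ee_pos: [0.526, 0.3037, 0.2115]
eef_rot: [-3.14, -0.008, 0.242]
force: [0.0, 1.2, 0.1]
grip_width: 0.094
grip_force: 0.0
```

```bash
python3 -m pendant '[[[-0.33,-3.4,0],-0.04],[[-0.33,-3.4,0],-0.04],[[-0.33,-3.4,0],-0.04],[[-0.33,-3.4,0],-0.04],[[-0.33,-3.4,0],-0.04],[[-0.33,-3.4,0],-0.04],[[-0.33,-3.4,0],-0.04],[[-0.33,-3.4,0],-0.04],[[-0.33,-3.4,0],-0.04],[[-0.33,-3.4,0],-0.04],[[-0.33,-3.4,0],-0.04],[[-0.33,-3.4,0],-0.04],[[-0.33,-3.4,0],-0.04],[[-0.33,-3.4,0],-0.04],[[-0.33,-3.4,0],-0.04],[[-0.33,-3.4,0],-0.04],[[-0.33,-3.4,0],-0.03],[[-0.33,-3.6,0],-0.02],[[0,0,0],0],[[0,0,0],0]]' 1
python3 - <<'E'
from h import *
a=cam("top")[0];im,K,T=cam("side")
cv2.imwrite("pics/c3.png",np.hstack([cv2.resize(a[150:270,200:360],(400,300)),cv2.resize(im[130:220,280:400],(400,300))])[...,::-1])
im,K,T=cam("top")
h=cv2.cvtColor(im,cv2.COLOR_RGB2HSV).astype(int);m=(h[...,1]<50)&(h[...,2]>150)
for n,x0,x1,y0,y1,z in(("tablet",315,350,165,210,.034),("cup",210,260,180,225,.067)):
  for a,c,_ in blobs(m[y0:y1,x0:x1],np.array([x0,y0]),15):print(n,a,c,ray(K,T,c,z))
E
```

```text
time_s: 10.9
ee_pos: [0.4646, -0.3121, 0.2051]
eef_rot: [-3.141, 0.001, -0.451]
force: [0.1, -0.9, 0.5]
grip_width: 0.094
grip_force: 0.0
cup 235 [231.8212766  199.84255319] [0.52502033 0.30284714]
```

View pics/c3.png

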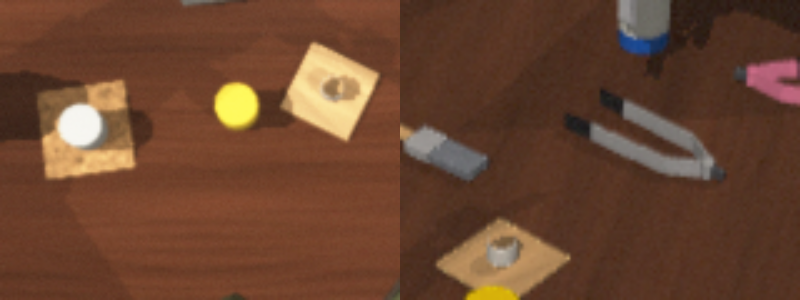

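The cup stands centred on the mat. The tablet is visible on the board at about (334,185) in the top view and (311,203) in the side view. The tongs haven't moved. I'll descend on them.

```bash
python3 -m pendant '[[[0.1,-0.1,-3],0],[[0,0,-3],0],[[0,0,-3],0],[[0,0,-3],0],[[0,0,-3],0],[[0,0,-2],0],[[0,0,-1.5],0],[[0,0,-1],0],[[0,0,-0.5],0],[[0,0,0],0],[[0,0,0],0]]' 1
python3 - <<'E'
from h import *
im,K,T=cam("top");print("tablet",ray(K,T,(334,185.6),.025))
im2,K,T=cam("side");print(ray(K,T,(310.8,202),.034))
for n,i,x0,x1,y0,y1 in(("t",im,318,350,170,203),("s",im2,296,330,190,222)):
  g=cv2.resize(i[y0:y1,x0:x1,::-1],(396,396),interpolation=cv2.INTER_CUBIC); globals()[n]=g
cv2.imwrite("pics/c4.png",np.hstack([t,s]))
E
```

```text
time_s: 11.97
ee_pos: [0.4668, -0.3119, 0.0063]
eef_rot: [3.141, -0.001, -0.448]
force: [0.5, 0.8, 0.4]
grip_width: 0.094
grip_force: 0.0
tablet [ 0.58036853 -0.05965168]
[ 0.57995957 -0.05224862]
```

View pics/c4.png

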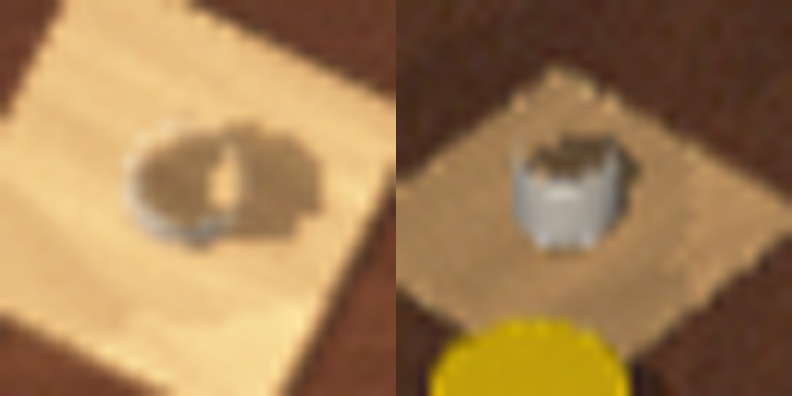

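The left crop shows the tablet rim centred at about (333.1,185.6) in the full top image. In the side view it is centred at (310.6,202.5). Both put it near (0.579,-0.054), which fits the board's middle. Next I'll close lightly on the tongs.

```bash
python3 -m pendant '[[[-0.1,-0.1,-0.15],0],[[0,0,-0.15],0],[[0,0,0],0],[[0,0,0],0],[[0,0,0],0],[[0,0,0],0],[[0,0,0],0],[[0,0,0],0],[[0,0,0],0],[[0,0,0],0],[[0,0,0],0],[[0,0,0],0]]' 0.635 20
```

```text
time_s: 13.07
ee_pos: [0.4654, -0.313, 0.0025]
eef_rot: [3.142, -0.0, -0.448]
force: [0.5, -1.2, 1.3]
grip_width: 0.0599
grip_force: 7.3
```

```bash
python3 -m pendant '[[[0,0,0.3],0],[[0,0,0.7],0],[[0,0,1],0],[[0,0,1.5],0],[[0,0,2],0],[[0,0,2],0],[[0,0,1.5],0],[[0,0,1],0],[[0,0,0],0]]'; python3 -m pendant '[[[0.1,0.7,0],0.03],[[0.2,1.5,0],0.03],[[0.2,2,0],0.03],[[0.2,2,0],0.03],[[0.2,2,0],0.03],[[0.2,2,0],0.03],[[0.2,2,0],0.03],[[0.2,2,0],0.03],[[0.2,2,0],0.03],[[0.2,2,0],0.03],[[0.2,2,0],0.03],[[0.2,2,0],0.03],[[0.1,1.5,0],0.03],[[0.1,1.2,0],0.03],[[0,0.7,0],0.03],[[0,0.3,0],0],[[0,0,0],0],[[0,0,0],0]]'
python3 - <<'E'
from h import *
t=cam("top")[0];im,K,T=cam("side")
t=cv2.resize(t[150:230,290:370,::-1],(400,400),interpolation=cv2.INTER_CUBIC);s=cv2.resize(im[150:230,270:350,::-1],(400,400),interpolation=cv2.INTER_CUBIC)
cv2.imwrite("pics/c5.png",np.hstack([t,s]))
E
```

```text
time_s: 13.82
ee_pos: [0.4661, -0.3135, 0.1051]
eef_rot: [3.141, -0.004, -0.448]
force: [-0.0, -0.9, -1.3]
grip_width: 0.0601
grip_force: 6.7
time_s: 15.32
ee_pos: [0.4902, -0.0543, 0.1023]
eef_rot: [3.142, 0.0, 0.001]
force: [-0.2, 0.4, -1.7]
grip_width: 0.0598
grip_force: 6.7
```

View pics/c5.png

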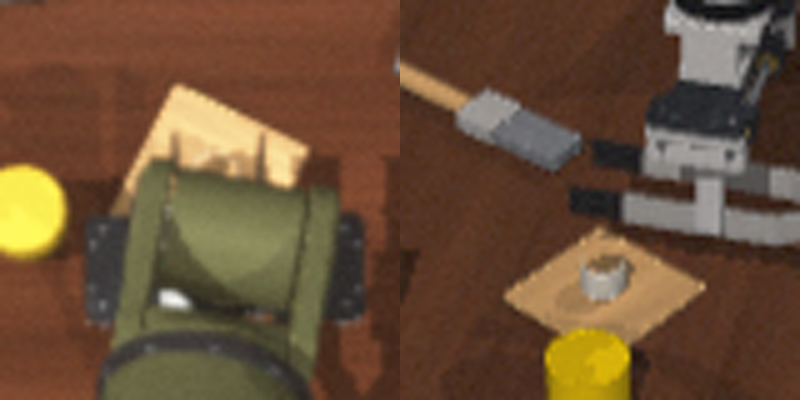

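The tongs are held level. The tip ends show at (325.4,178) and (342.4,178) in the top view, and at about (305,190) and (309,180) in the side view. I'll check these against the tablet position.

```bash
python3 - <<'E'
from h import *
im,K,T=cam("top")
print(*[ray(K,T,p,.122) for p in((325.4,178),(342.4,178))],"tablet",ray(K,T,(333.1,185.6),.034))
im,K,T=cam("side")
print("side tip ends",ray(K,T,(305,190),.112),ray(K,T,(309,180),.112),"tablet",ray(K,T,(310.6,202.5),.034))
E
```

```text
[ 0.59164677 -0.02727363] [ 0.59129708 -0.08565505] tablet [ 0.57896731 -0.05611344]
side tip ends [ 0.59171473 -0.02267755] [ 0.5941332  -0.08430948] tablet [ 0.57988604 -0.04920854]
```

```bash
python3 -m pendant '[[[0.4,0.1,0],0],[[0.3,0,0],0],[[0,0,-1],0],[[0,0,-1.5],0],[[0,0,-1.5],0],[[0,0,-1],0],[[0,0,0],0],[[0,0,0],0]]'
python3 - <<'E'
from h import *
im=cam("side")[0]
cv2.imwrite("pics/c6.png",cv2.resize(im[170:230,280:360,::-1],(640,480),interpolation=cv2.INTER_CUBIC))
E
```

```text
time_s: 16.18
ee_pos: [0.4971, -0.053, 0.0521]
eef_rot: [-3.141, 0.001, 0.002]
force: [0.2, 0.8, -0.7]
grip_width: 0.0598
grip_force: 6.7
```

View pics/c6.png

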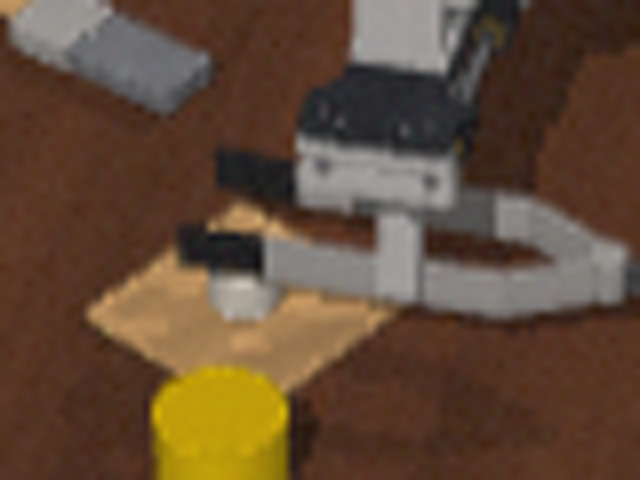

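The tips straddle the tablet, which sits at (245,290) in the crop. The near plate's lower edge runs from (180,258) to (263,272).

```bash
python3 - <<'E'
from h import *
im,K,T=cam("side")
g=lambda p:(280+p[0]/8,170+p[1]/8)
print([ray(K,T,g(p),z).round(4) for p,z in(((180,262),.0496),((263,272),.0496),((218,150),.0736),((298,165),.0736),((180,225),.0736),((263,238),.0736))])
E
```

```text
[array([ 0.6033, -0.0223]), array([ 0.5638, -0.0248]), array([ 0.6004, -0.0787]), array([ 0.5608, -0.0769]), array([ 0.6019, -0.0204]), array([ 0.5622, -0.0207])]
```

Plate middle is at (0.582, -0.050), which matches the tablet as measured in the same view. Descending and closing.

```bash
python3 -m pendant '[[[0,0,-0.7],0],[[0,0,-0.7],0],[[0,0,-0.7],0],[[0,0,-0.7],0],[[0,0,-0.6],0],[[0,0,-0.4],0],[[0,0,0],0],[[0,0,0],0]]'; python3 -m pendant '[[[0,0,0],0],[[0,0,0],0],[[0,0,0],0],[[0,0,0],0],[[0,0,0],0],[[0,0,0],0],[[0,0,0],0],[[0,0,0],0],[[0,0,0],0],[[0,0,0],0],[[0,0,0],0],[[0,0,0],0]]' 0.4 30
```

```text
time_s: 16.95
ee_pos: [0.4972, -0.053, 0.0143]
eef_rot: [-3.141, 0.0, 0.002]
force: [0.2, 0.5, -1.0]
grip_width: 0.0599
grip_force: 6.7
time_s: 17.95
ee_pos: [0.4973, -0.053, 0.0145]
eef_rot: [3.142, -0.0, 0.002]
force: [0.2, -0.3, -1.4]
grip_width: 0.0497
grip_force: 30.0
```

Stopped at 49.7 mm with 30 N, so the tablet is clamped. Lifting.

```bash
python3 -m pendant '[[[0,0,0.3],0],[[0,0,0.6],0],[[0,0,1],0],[[0,0,1.5],0],[[0,0,2],0],[[0,0,2],0],[[0,0,2],0],[[0,0,2],0],[[0,0,1.5],0],[[0,0,1],0],[[0,0,0.5],0],[[0,0,0.3],0],[[0,0,0],0],[[0,0,0],0],[[0,0,0],0],[[0,0,0],0],[[0,0,0],0],[[0,0,0],0]]'
python3 - <<'E'
from h import *
im=cam("side")[0]
cv2.imwrite("pics/c7.png",cv2.resize(im[120:300,240:400,::-1],(533,600),interpolation=cv2.INTER_CUBIC))
E
```

```text
time_s: 19.45
ee_pos: [0.4972, -0.053, 0.1612]
eef_rot: [-3.141, 0.0, 0.002]
force: [-0.4, -1.0, -1.2]
grip_width: 0.0493
grip_force: 30.0
```

View pics/c7.png

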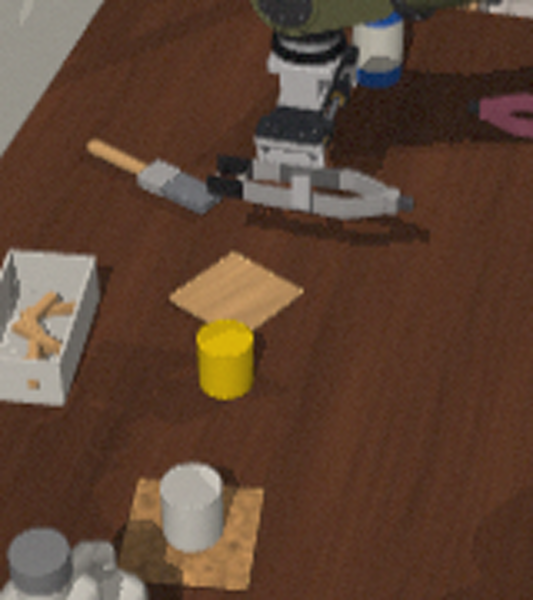

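The board at (237,290) is empty and the cup stands on the mat at (192,505). The tongs hold their 49 mm width around the tablet, about 17 cm above the counter.

```bash
python3 -c "
from station import ctrl
print(ctrl.hand_in())"
```

```text
the job is handed in; nothing more can be done
None
```

I handed the job in after 19.5 s, with the cup mouth down on the mat and the tablet held in the tongs about 17 cm above the counter; the hand-in returned no verdict.

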